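# Roll a collet sleeve mark-up and centre-punch it

### The job

Roll the collet sleeve along the rubber mat, without lifting it, until the scribed circle on its side faces straight up. Then take the automatic punch from its stand, hold it upright with its point inside the circle and press straight down until its spring trips and the point is fully pushed in, and hang the punch back in its stand, with the sleeve left circle-up. Leave the other things where they are.

Things in the scene. Friction and masses are not known exactly. Their poses are not given: they have to be found in the camera images.
- sleeve: workpiece: round aluminium sleeve, 60 mm in diameter, 140 mm long, 0.6 kg, lying loose on the mat. Origin: its centre, on its axis. y: along its axis. z: from the axis through the scribed circle, so z is up when the circle is. At the start the circle is about 70 degrees from straight up, on the side away from the robot: rolling about 37 mm towards the robot brings it up.
- mark (a point): centre of the scribed circle on the sleeve (dark line, 18 mm in diameter, with a small cross, on a narrow flat in the middle of the sleeve's length), 30 mm from the sleeve's axis; same axes as the sleeve
- mat: black rubber mat under the sleeve, fixed, 220 (x) by 240 (y) by 4 mm thick; origin under its centre, on the table. A sleeve rolled at 30 mm/s or less comes to rest on it within about 5 mm.
- punch: automatic centre punch, steel, 144 mm long, 0.3 kg, hanging upright in its stand. Origin: on its axis at its flange's underside; z: up along it. Flange 42 mm in diameter, z 0 to 8 mm; above it the round grip, 26 mm in diameter, z 8 to 75 mm, and a cap to 82 mm; below it the nose, 22 mm in diameter, to z -50 mm, and the sprung point, 8 mm in diameter, to z -62 mm.
- tip (a point): the very end of the punch's point, on the punch's axis, 62 mm below the punch's origin with the point out
- punch_tip (a joint): how far the sprung point is pushed into the punch: 0 (out) to 0.010 m (fully in). The resistance rises to about 13 N at 4 mm, then the spring trips and it drops to about 4 N before a hard stop at 10 mm. The point springs out again when unloaded.
- stand: the punch's stand, a fixed wooden block 80 by 80 mm, 75 mm high, with one upright through hole, 32 mm wide, in its middle. Origin: under its centre, on the table. The punch hangs in the hole with its flange resting on the block's top, so its origin is then 75 mm above the table.
- wrench: bystander: wrench lying between mat and stand, along x
- collet: bystander: flared steel collet, 50 mm in diameter, 58 mm high, standing beyond the stand
- spacer: bystander: steel ring, 64 mm in diameter, 22 mm high, lying beyond the mat
- hammer: bystander: hammer lying across the far side of the table
- screwdriver: bystander: screwdriver lying at the right
- spare: bystander: spare sleeve without a circle, 60 mm in diameter, 140 mm high, standing at the left
Mind the look-alikes: they are no part of the job. Several things have the shape of the stand; the one meant has the colours described above.

How it is judged:
By the outcome, as a careful person would: the job done as asked, in the order asked, and still so for the second after the job is handed in, with the robot touching nothing.
It also fails if it takes over 58 s, if anything falls off the work surface, if the arm or the gripper's body presses on something with over 40 N, if the wrist force passes 120 N, or if a joint passes its speed limit or range.

### The arm

A 6-joint arm with a two-finger parallel gripper is mounted at the origin on the work surface. World frame = base frame: x ahead of the robot, y to its left, z up, the work surface at z = 0. Lengths are in mm, angles in degrees, forces in N, time in s.
With the tool pointing down it reaches from about 375 to 900 mm from the base axis. Payload 3.1 kg.
Tool frame: the origin (TCP) lies between the finger pads; the fingertips stand 25 mm ahead of it and the grasp point (between the pads) lies 6 mm ahead of it; z points along the fingers, y is the line along which they close (so a half turn about z gives the same grasp; the last joint's range is limited). The gripper opens to 85 mm and grips with 20 to 120 N. Pads are 22 mm wide; open, the fingers measure 114 mm over their backs; the gripper's body (76 mm by 85 mm) begins 54 mm behind the grasp point. The pads swing forward as they close: fully open they stand 13 mm farther back than shut.
Start: joints at [53.371, 30.224, 82.088, -0, 67.689, -10.227], TCP at [277.873, 559.806, 256.31] pointing down, gripper open.
Joint ranges: [-176.69, 176.69], [-43.24, 126.21], [12.49, 139.97], [-82, 262], [0, 151.66], [-163.58, 163.58]. Speed limits (degrees/s): [159.86, 159.86, 180, 180, 180, 180].

### API

Orientations are given as [roll, pitch, yaw] about the fixed x, y, z axes, in that order (R = Rz(yaw) Ry(pitch) Rx(roll)).
In Python, from plant import monitor, read_camera, arm, finder gives the robot as it stands.
- The arm moves only by the shell command python3 -m inch 'ROWS' [FORCE]. ROWS is JSON, a list of rows, each a list of 7 numbers: the turn, a rotation vector about the world's x, y, z normalised to -1 to 1, where 1 is pi/2 rad, then the shift along the world's x, y, z normalised to -1 to 1, where 1 is 8 cm, then the finger opening in mm, from 0 to 85.4. In form: [[ax, ay, az, tx, ty, tz, grip], ...]. A call has 1 to 12 rows; each row is the pose to reach, as a shift and turn from the pose commanded when the call began; what a row does not reach only later rows make up. A row lasts 1/12 s, in which the tool goes at most 41.7 mm and 7.16 degrees, less where a joint would pass 70% of its speed; a pose out of reach is approached as far as the arm can. A call with a number of a shift or a turn outside -1 to 1 is refused whole. A call with a gripper value outside its range is refused whole. The fingers move at their own pace and stop on an object; FORCE is the grip in N (left out, the last holds). Time passes only in rows, so rows that repeat a pose let the fingers close. It gives the time, the measured TCP pose, the force, the opening and the grip force at its end, in the units of the state.
- monitor.read_state(): the state, without advancing time (a new reading comes with each control period).
- read_camera(name): name is "scene" or "top" or "wrist"; returns a dict with "frame" (384x512x3 uint8, red, green, blue), "mtx" (3x3 intrinsics, pixels), "distortion" ([k1, k2, p1, p2, k3] as OpenCV has them; the pictures are not rectified), "R" (3x3) and "t" (3): a world point X has camera coordinates R X + t. Camera axes: x right, y down, z forward; pixel columns grow to the right and rows downward; lengths in mm; the calibration is good to about 2 mm. A picture is of the moment at which its call begins. There is no depth.
- arm.finish_job(): hands the job in; it is judged then, once.
Trained networks look in a picture, given as the dict that the camera call returned (one of the last four; its "shot" number tells which), for a name from the list of things; names that differ only in an ending like _2 or _b are one class to them, and where a whole thing is asked for, a point or a joint stands for the part that bears it (a point fixed in the world has none). Each returns a list of dicts, best first, with "score" (0 to 1); they miss things now and then, are a little off and sometimes report something else, mostly with a low value. They report only what shows in the picture. A call takes as long as a camera call. They do not tell look-alikes from the thing itself.
- finder.outline_of(picture, label): "mask" (384x512 bool, what is visible of it) and "rect" ([left, top, width, height] in pixels, round what is visible of it).
- finder.spot_point(picture, label): "point" ([column, row] in pixels: a listed point, or the origin of a listed thing).
The state is a dict: "time_s": time; "joint_positions": joint angles; "qvel": joint speeds; "joint_efforts": joint torques, N m; "position": TCP position; "orientation": TCP orientation; "ft_force": force on the tool from outside, world axes, zero at the start; "ft_torque": the same for the moment, N m; "finger_gap": finger opening in mm; "grasp_force": force on a finger pad.
Only numpy, scipy, OpenCV 4.12 (cv2) and the standard library are available. Lean on these libraries where they do the work, as an engineer would, in place of code of your own. Each camera call takes 0.05 s, during which the arm holds its last target. There are 200 camera calls.

## Working session

There is one attempt and no reset: what is moved stays moved. The work goes in short steps, Python scripts to look and compute and a shell command to move; the robot and the scene stay as the last step left them, time stands still between calls to the robot, and variables do not carry over. Pictures are saved under pics/ and viewed, at most 10 in all, crops included, and the job is handed in when it is done.

```bash
ls; mkdir -p pics; cat > h.py <<'E'
import numpy as np, cv2
from plant import monitor, read_camera, arm, finder
def ray(p,uv):
    n=cv2.undistortPoints(np.array([[uv]],float),np.array(p["mtx"]),np.array(p["distortion"]))[0,0]
    R=np.array(p["R"]);t=np.array(p["t"]).ravel()
    return -R.T@t, R.T@np.array([n[0],n[1],1])
def at_z(p,uv,z):
    c,d=ray(p,uv); return c+d*(z-c[2])/d[2]
def tri(l):
    A=0;b=0
    for p,uv in l:
        c,d=ray(p,uv);d=d/np.linalg.norm(d);P=np.eye(3)-np.outer(d,d);A=A+P;b=b+P@c
    return np.linalg.solve(A,b)
def proj(p,X):
    R=np.array(p["R"]);t=np.array(p["t"],float)
    return cv2.projectPoints(np.array(X,float).reshape(-1,1,3),cv2.Rodrigues(R)[0],t,np.array(p["mtx"]),np.array(p["distortion"]))[0][:,0]
def save(p,n): cv2.imwrite("pics/"+n,p["frame"][:,:,::-1])
E
python3 - <<'E'
from h import *
P={n:read_camera(n) for n in("scene","top")}
for n,p in P.items(): print(n,(-np.array(p["R"]).T@np.array(p["t"]).ravel()).round())
for l in "sleeve mark mat punch tip stand wrench collet spare".split():
    for n,p in P.items():
        o=finder.spot_point(p,l); print(l,n,[(np.round(a["point"],1).tolist(),round(a["score"],2)) for a in o[:3]])
im=np.hstack([P["scene"]["frame"],P["top"]["frame"]]); 
save(P["scene"],"a.png");save(P["top"],"b.png")
s=monitor.read_state();print(s)
E
```

```text
pics
scene [1109. -791.  954.]
top [ 303.  -12. 1301.]
sleeve scene [([280.3, 161.8], 0.83)]
sleeve top [([191.8, 212.0], 0.79)]
mark scene [([288.0, 163.4], 0.93)]
mark top [([186.5, 201.2], 0.93)]
mat scene [([276.6, 168.5], 0.94)]
mat top [([191.5, 215.2], 0.92)]
punch scene [([215.8, 225.1], 0.68), ([167.1, 288.0], 0.49)]
punch top [([317.2, 206.9], 0.74)]
tip scene [([317.5, 144.9], 0.59)]
tip top []
stand scene [([221.7, 238.9], 0.94), ([187.0, 215.3], 0.94), ([266.1, 239.1], 0.84)]
stand top [([259.1, 273.0], 0.91), ([312.5, 254.1], 0.88), ([290.7, 171.9], 0.82)]
wrench scene [([280.1, 160.3], 0.52), ([249.7, 200.5], 0.48)]
wrench top [([253.6, 214.7], 0.88), ([114.7, 203.3], 0.72)]
collet scene [([239.9, 265.5], 0.5)]
collet top [([323.6, 176.6], 0.53)]
spare scene [([317.2, 142.7], 0.84)]
spare top [([113.4, 201.2], 0.93)]
{'time_s': 1.0, 'joint_positions': array([ 5.33702156e+01,  3.02224700e+01,  8.20886595e+01, -5.76253396e-04,
        6.76872378e+01, -1.02276309e+01]), 'qvel': array([-0.00584526, -0.02730166,  0.10435316,  0.01913424, -0.02997958,
       -0.10228711]), 'joint_efforts': array([-6.81074707e-04, -4.42327130e+01, -1.78420615e+01, -2.25918511e-04,
        7.82960669e-04,  1.13604972e-05]), 'position': array([277.88371023, 559.80159312, 256.31616088]), 'orientation': array([1.79998488e+02, 8.14539249e-04, 1.53598065e+02]), 'ft_force': array([0.30091092, 0.26840896, 0.71490618]), 'ft_torque': array([-0.02394308, -0.00141708,  0.04627198]), 'grasp_force': 0.0, 'finger_gap': 85.64318978035438}
```

View pics/a.png

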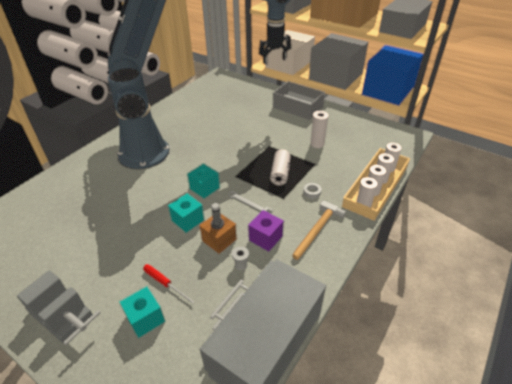

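View pics/b.png

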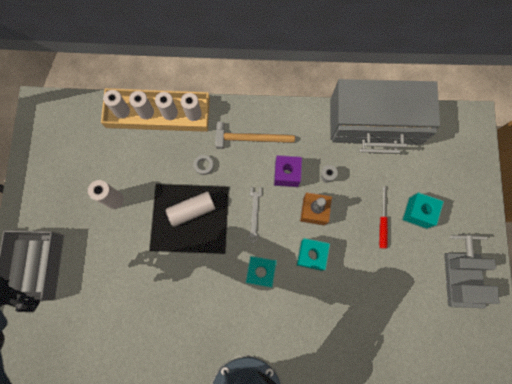

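The scene picture shows the sleeve on its mat at (281,166), the punch in the brown block at (217,228), and teal and purple decoy blocks. In the top picture the sleeve is at (190,209), tilted against the mat, and the punch is at (317,207).

```bash
python3 - <<'E'
from h import *
P={n:read_camera(n) for n in("scene","top")}
t=P["top"]
m=finder.outline_of(t,"sleeve")[0]["mask"].astype(np.uint8)
c=cv2.findContours(m,0,2)[0];c=max(c,key=cv2.contourArea)[:,0].astype(float)
W=np.array([at_z(t,q,34)[:2] for q in c],np.float32)
r=cv2.minAreaRect(W);print("sleeve rect",r, cv2.boxPoints(r).round(1).tolist())
pt=lambda p,l:finder.spot_point(p,l)[0]["point"]
for l in("mark","sleeve","mat","punch","wrench","spare"):
    print(l,tri([(P[n],pt(P[n],l)) for n in P]).round(1), at_z(t,pt(t,l),34).round(1))
for q in finder.outline_of(t,"punch")[:2]: print(q["rect"],q["score"])
for p in P.values():
  print([ (q["rect"],round(q["score"],2)) for q in finder.outline_of(p,"stand")])
m=finder.outline_of(t,"mat")[0]["mask"].astype(np.uint8)
c=cv2.findContours(m,0,2)[0];c=max(c,key=cv2.contourArea)[:,0].astype(float)
print("mat",cv2.minAreaRect(np.array([at_z(t,q,4)[:2] for q in c],np.float32)))
f=t["frame"][150:290,140:350];cv2.imwrite("pics/c.png",cv2.resize(f,None,fx=3.8,fy=3.8,interpolation=2)[:,:,::-1])
E
```

```text
sleeve rect ((541.4328002929688, 194.255859375), (59.2449836730957, 144.0657196044922), 25.108928680419922) [[484.0, 246.89999389648438], [545.2000122070312, 116.5], [598.7999877929688, 141.60000610351562], [537.7000122070312, 272.1000061035156]]
mark [558.  205.7  42.7] [555.7 203.7  34. ]
sleeve [535.  187.5  63.3] [537.6 189.7  34. ]
mat [522.6 192.7   8.3] [516.4 187.   34. ]
punch [ 612.3 -231.7  149.8] [ 663.9 -232.2   34. ]
wrench [534.6  -8.1   5.4] [532.6  -5.3  34. ]
spare [563.4 452.9   6.5] [559.9 444.9  34. ]
[308.7, 197.7, 17.7, 16.0] 0.7
[192.4, 153.8, 21.2, 21.7] 0.15
[([185.2, 162.5, 34.0, 36.4], 0.93), ([247.5, 210.5, 37.1, 37.3], 0.92), ([117.9, 288.0, 47.4, 51.3], 0.77), ([202.1, 210.9, 36.1, 44.3], 0.72), ([166.6, 191.4, 38.9, 41.3], 0.7)]
[([246.3, 255.0, 29.0, 30.8], 0.94), ([299.2, 190.6, 32.1, 33.1], 0.9), ([276.1, 154.5, 26.8, 32.8], 0.73), ([401.8, 192.1, 39.8, 38.8], 0.63), ([296.7, 239.4, 32.1, 31.5], 0.61)]
mat ((516.9547119140625, 200.2113800048828), (220.8745880126953, 246.48353576660156), 0.18257395923137665)
```

View pics/c.png

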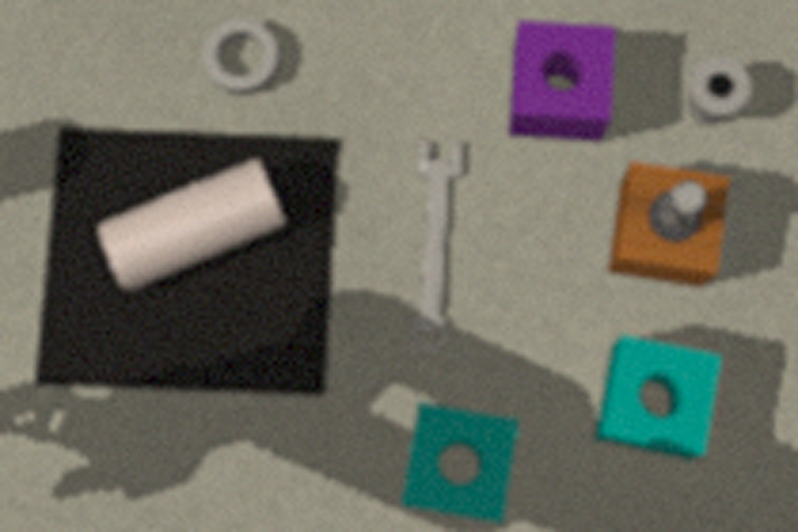

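```bash
for i in 1 2 3 4; do python3 -m inch '[[0,0,-0.086,0.33,-0.45,0,85],[0,0,-0.086,0.66,-0.915,0,85],[0,0,-0.086,0.66,-0.915,0,85]]' >/dev/null; done
python3 -m inch '[[0,0,-0.086,0.33,-0.45,0,85],[0,0,-0.086,0.66,-0.915,0,85],[0,0,-0.086,0.66,-0.915,0,85],[0,0,-0.086,0.66,-0.915,0,85],[0,0,-0.086,0.66,-0.915,0,85]]'
cat > w.py <<'E'
import sys
from h import *
p=read_camera("wrist");s=monitor.read_state();print(s["time_s"],s["position"].round(1),s["orientation"].round(2),s["ft_force"].round(1),s["finger_gap"].round(1))
if len(sys.argv)>1: save(p,sys.argv[1])
o=finder.outline_of(p,"sleeve")
if o:
    c=cv2.findContours(o[0]["mask"].astype(np.uint8),0,2)[0];c=max(c,key=cv2.contourArea)[:,0].astype(float)
    W=np.array([at_z(p,q,34)[:2] for q in c],np.float32);print("sleeve",cv2.minAreaRect(W))
for q in finder.spot_point(p,"mark"): print("mark",q["point"],round(q["score"],2),at_z(p,q["point"],64).round(1),at_z(p,q["point"],44).round(1))
E
python3 w.py d.png
```

```text
time_s: 3.67
position: [541.4, 194.3, 256.1]
orientation: [-180.0, -0.1, 114.9]
ft_force: [-0.0, 0.3, -0.1]
finger_gap: 84.9
grasp_force: 0.0Traceback (most recent call last):
  File "w.py", line 3, in <module>
    p=read_camera("wrist");s=monitor.read_state();print(s["time_s"],s["position"].round(1),s["orientation"].round(2),s["ft_force"].round(1),s["finger_gap"].round(1))
                                                                                                                                            ^^^^^^^^^^^^^^^^^^^^^
AttributeError: 'float' object has no attribute 'round'
```

```bash
sed -i 's/s\["finger_gap"\].round(1)/s["finger_gap"]/' w.py; python3 w.py d.png
```

```text
3.7667 [540.6 195.2 256.2] [-1.7994e+02 -6.0000e-02  1.1500e+02] [0.1 0.9 0.2] 85.07953643767497
sleeve ((541.023681640625, 190.65768432617188), (62.33734130859375, 153.55052185058594), 24.969816207885742)
mark [280.7, 174.3] 0.9 [561.5 213.1  64. ] [564.7 210.3  44. ]
```

View pics/d.png

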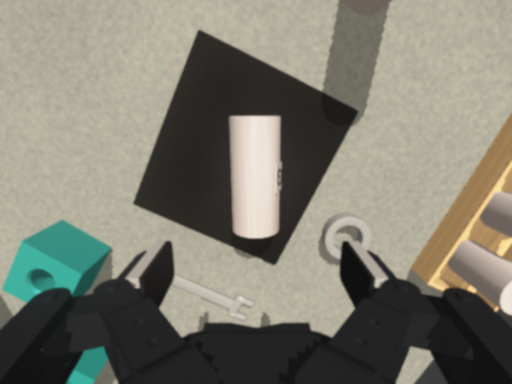

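The wrist view shows the sleeve upright in the frame at (255,175), centred between the fingers, with the circle at its right edge (280,176). I'll straddle it, narrow the fingers and drag slowly.

```bash
python3 -m inch '[[0,0,0,0,0,-0.5,85],[0,0,0,0,0,-1,85],[0,0,0,0,0,-1,85]]'>/dev/null
python3 -m inch '[[0,0,0,0,0,-0.5,85],[0,0,0,0,0,-1,85],[0,0,0,0,0,-1,85]]'|grep force
python3 -m inch '[[0,0,0,0,0,-0.2,85],[0,0,0,0,0,-0.4,85],[0,0,0,0,0,-0.6,85],[0,0,0,0,0,-0.76,85],[0,0,0,0,0,-0.76,85],[0,0,0,0,0,-0.76,85]]'
python3 -m inch '[[0,0,0,0,0,0,72],[0,0,0,0,0,0,72],[0,0,0,0,0,0,72],[0,0,0,0,0,0,72]]' 20; python3 w.py
```

```text
ft_force: [-2.1, -0.5, -1.1]
grasp_force: 0.0
time_s: 4.87
position: [542.4, 194.2, 36.9]
orientation: [179.9, 0.0, 114.9]
ft_force: [0.3, -0.4, -0.2]
finger_gap: 84.8
grasp_force: 0.0
time_s: 5.2
position: [542.3, 193.9, 36.3]
orientation: [179.9, 0.0, 114.9]
ft_force: [-0.3, 0.2, 0.4]
finger_gap: 72.2
grasp_force: 0.0
5.25 [542.2 193.8  36.1] [1.7995e+02 2.0000e-02 1.1490e+02] [ 0.6 -0.5 -0. ] 71.97503006894392
sleeve ((532.0090942382812, 209.37478637695312), (64.65476989746094, 110.76545715332031), 25.71474838256836)
mark [314.8, 270.3] 0.64 [554.2 216.9  64. ] [563.4 208.3  44. ]
mark [249.2, 264.2] 0.32 [532.  209.3  64. ] [536.2 199.   44. ]
```

```bash
python3 -m inch '[[0,0,0,-0.0236,-0.011,0,72],[0,0,0,-0.047,-0.022,0,72],[0,0,0,-0.071,-0.033,0,72],[0,0,0,-0.094,-0.044,0,72],[0,0,0,-0.118,-0.055,0,72],[0,0,0,-0.142,-0.066,0,72],[0,0,0,-0.165,-0.077,0,72],[0,0,0,-0.189,-0.088,0,72],[0,0,0,-0.212,-0.099,0,72],[0,0,0,-0.236,-0.11,0,72],[0,0,0,-0.26,-0.121,0,72],[0,0,0,-0.283,-0.132,0,72]]'|grep ft_f
python3 -m inch '[[0,0,0,-0.0236,-0.011,0,72],[0,0,0,-0.047,-0.022,0,72],[0,0,0,-0.071,-0.033,0,72],[0,0,0,-0.094,-0.044,0,72],[0,0,0,-0.118,-0.055,0,72],[0,0,0,-0.142,-0.066,0,72],[0,0,0,-0.142,-0.066,0,72],[0,0,0,-0.142,-0.066,0,72],[0,0,0,-0.142,-0.066,0,72],[0,0,0,-0.142,-0.066,0,72]]'|grep ft_f
python3 w.py e.png
```

```text
ft_force: [0.2, 0.4, -1.0]
ft_force: [1.4, 0.2, -0.0]
7.2333 [508.  178.   35.5] [180.   -0.  114.9] [ 0.1 -0.8  0.1] 72.25550420209116
sleeve ((501.3348693847656, 195.33221435546875), (61.859649658203125, 109.60645294189453), 25.31990623474121)
mark [268.8, 300.7] 0.8 [510.2 183.3  64. ] [517.2 170.6  44. ]
```

View pics/e.png

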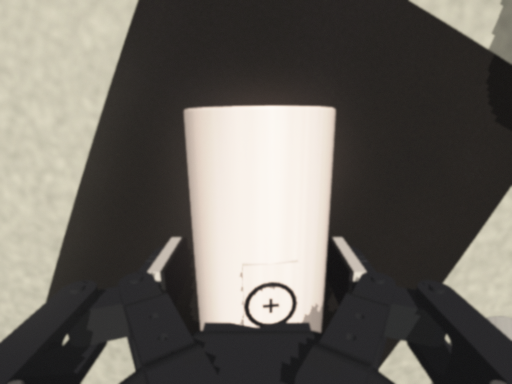

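The circle, centred at (270,304), is nearly on top but about 6° short: the sleeve's midline is at column 263. I'll nudge it about 3 mm more by narrowing the fingers slowly, then check from above.

```bash
python3 -m inch '[[0,0,0,-0.003,-0.002,0,71],[0,0,0,-0.006,-0.004,0,70],[0,0,0,-0.01,-0.005,0,69],[0,0,0,-0.013,-0.006,0,68],[0,0,0,-0.016,-0.008,0,67],[0,0,0,-0.019,-0.009,0,66],[0,0,0,-0.019,-0.009,0,65],[0,0,0,-0.019,-0.009,0,64],[0,0,0,-0.019,-0.009,0,63],[0,0,0,-0.019,-0.009,0,62],[0,0,0,-0.019,-0.009,0,62],[0,0,0,-0.019,-0.009,0,62]]' 20
python3 -m inch '[[0,0,0,0,0,0,64],[0,0,0,0,0,0,66],[0,0,0,0,0,0,70],[0,0,0,0,0,0,76],[0,0,0,0,0,0,82],[0,0,0,0,0,0.2,84],[0,0,0,0,0,0.6,84],[0,0,0,0,0,1,84],[0,0,0,0,0,1,84]]' | grep force
python3 -m inch '[[0,0,0,0.18,-0.36,0.3,84],[0,0,0,0.36,-0.72,0.6,84],[0,0,0,0.36,-0.72,0.6,84],[0,0,0,0.36,-0.72,0.6,84],[0,0,0,0.36,-0.72,0.6,84]]' | grep pos
python3 w.py f.png
```

```text
time_s: 8.33
position: [506.2, 177.2, 35.5]
orientation: [-180.0, -0.0, 114.9]
ft_force: [0.2, 0.4, 0.4]
finger_gap: 62.2
grasp_force: 0.0
ft_force: [1.4, -0.4, 0.6]
grasp_force: 0.0
position: [534.2, 119.6, 162.9]
9.55 [533.6 120.  162.5] [-1.7984e+02 -9.0000e-02  1.1490e+02] [-0.6  0.5 -0.4] 83.88689961542805
sleeve ((505.9264221191406, 179.01043701171875), (60.477359771728516, 158.2737579345703), 25.60653305053711)
```

View pics/f.png

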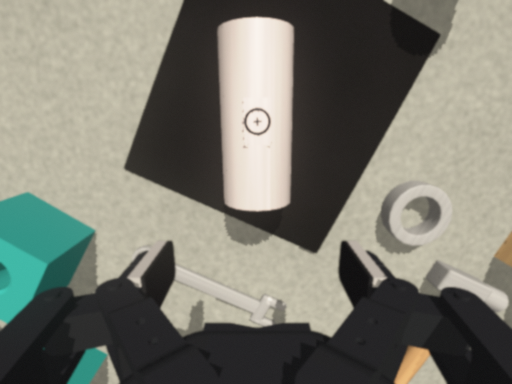

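The circle at (257,121) now sits on the sleeve's midline. I'll measure it precisely and look at the punch.

```bash
cat > m.py <<'E'
from h import *
p=read_camera("wrist")
o=finder.outline_of(p,"sleeve")[0]; m=o["mask"].astype(np.uint8)
g=cv2.cvtColor(p["frame"],cv2.COLOR_RGB2GRAY)
x,y,w,h=[int(v) for v in o["rect"]]
inner=cv2.erode(cv2.morphologyEx(m,cv2.MORPH_CLOSE,np.ones((9,9))),np.ones((13,13)))
d=((g<130)&(inner>0)).astype(np.uint8)
n,L,st,ce=cv2.connectedComponentsWithStats(d); i=1+np.argmax(st[1:,4]); 
r=st[i]; uv=[r[0]+(r[2]-1)/2,r[1]+(r[3]-1)/2]
print("circle px",uv,r)
X=at_z(p,uv,64);print("mark",X.round(1))
# silhouette: sub-pixel edges per row -> world x' from tangent rays to a cylinder z=34,r=30
a=np.radians(25.3);ex=np.array([np.cos(a),np.sin(a),0]);res=[]
for row in range(int(uv[1])-25,int(uv[1])+26,5):
    l=g[row].astype(float); c=int(uv[0])
    gl=np.abs(np.diff(l)); lo=c-60+np.argmax(gl[c-60:c-22]); hi=c+22+np.argmax(gl[c+22:c+60])
    out=[]
    for u,s in((lo+.5,-1),(hi+.5,1)):
        C,D=ray(p,(u,row)); D2=np.array([D@ex,D[2]]);C2=np.array([C@ex,C[2]]);D2/=np.linalg.norm(D2)
        k=(34-C2[1])/D2[1]; q=C2+k*D2; out.append(q[0]-s*30/abs(D2[1]))
    res.append(out)
res=np.array(res);print("axis x' from L/R",np.median(res,0),"mark x'",X@ex,"off",X@ex-np.median(res))
print(np.median(res,0).mean())
E
python3 m.py
python3 - <<'E'
from h import *
for n in("scene","top"):
    p=read_camera(n)
    o=[q for q in finder.outline_of(p,"stand")]
    for q in o:
        f=p["frame"][q["mask"]].mean(0); 
        if f[0]>1.5*f[2] and f[0]>f[1]*1.3: print(n,"stand",q["rect"],f.round(),q["score"])
    for q in finder.outline_of(p,"punch")[:2]: print(n,"punch",q["rect"],q["score"])
    # predicted
    t=p
    print(n,[(a["point"],a["score"]) for a in finder.spot_point(p,"punch")], [(a["point"],a["score"],at_z(p,a["point"],0).round(1)) for a in finder.spot_point(p,"stand")])
    q=finder.spot_point(p,"punch")[0]["point"];print(at_z(p,q,75).round(1))
    q=finder.spot_point(p,"mark");print([ (at_z(p,a["point"],64).round(1),a["score"]) for a in q])
E
```

```text
circle px [np.float64(249.5), np.float64(122.5)] [245 111  10  24  36]
mark [500.9 177.   64. ]
axis x' from L/R [534.03392515 533.39698161] mark x' 528.519249394454 off -5.2433289009572945
533.7154533783159
scene stand [200.8, 215.0, 34.9, 39.0] [112.  74.  41.] 0.59
scene punch [212.1, 206.1, 15.8, 24.5] 0.74
scene punch [228.4, 189.6, 44.5, 21.4] 0.42
scene [([215.9, 223.3], 0.8)] [([142.6, 318.9], 0.9, array([ 549.7, -532.4,    0. ])), ([220.0, 237.4], 0.8, array([ 545.5, -186.9,    0. ])), ([264.8, 237.0], 0.79, array([ 664.9, -104.9,    0. ])), ([272.4, 169.6], 0.75, array([501.8, 197.3,   0. ])), ([188.4, 214.5], 0.64, array([ 391.4, -166.3,    0. ])), ([202.9, 186.3], 0.64, array([339.3, -26.8,   0. ])), ([241.7, 261.5], 0.54, array([ 660.1, -225.9,   -0. ]))]
[ 544.  -196.5   75. ]
[(array([506.4, 194.8,  64. ]), 0.93), (array([610.1, 358.9,  64. ]), 0.19)]
top stand [300.0, 189.7, 32.2, 34.1] [124.  82.  45.] 0.87
top punch [310.4, 195.6, 15.3, 16.2] 0.45
top [([317.7, 207.7], 0.64)] [([313.0, 210.7], 0.87, array([ 552.6, -195.8,    0. ])), ([262.1, 274.1], 0.72, array([346.5, -37.7,   0. ])), ([310.6, 255.5], 0.69, array([ 409.1, -188.5,    0. ])), ([419.4, 211.6], 0.59, array([ 561.3, -535.3,    0. ])), ([287.7, 173.9], 0.57, array([ 672.9, -112.5,    0. ]))]
[ 548.  -199.5   75. ]
[(array([ 553.7, -200.9,   64. ]), 0.28)]
```

```bash
python3 - <<'E'
s=open('m.py').read()
a=s.index("inner=");b=s.index('print("circle')
s=s[:a]+'''c0=np.array([257,122]) if len(sys.argv)<3 else np.array([float(v) for v in sys.argv[1:3]])
yy,xx=np.mgrid[:384,:512]; near=np.hypot(xx-c0[0],yy-c0[1])<17
bg=np.median(g[near]); wgt=np.where(near,np.clip(bg-25-g.astype(float),0,None),0)
d=(wgt>0).astype(np.uint8); pts=np.argwhere(d)[:,::-1].astype(np.float32)
(cx,cy),r,_=cv2.fitEllipse(cv2.convexHull(pts)); uv=[cx,cy]
'''+s[b:]
open('m.py','w').write("import sys\n"+s)
E
python3 m.py
python3 -m inch '[[0,0,0,0,-0.4,0.4,85],[0,0,0,0,-0.8,0.8,85],[0,0,0,0,-0.8,0.8,85]]'>/dev/null
for i in 1 2; do python3 -m inch '[[0,0,0,0.05,-0.45,0,85],[0,0,0,0.1,-0.95,0,85],[0,0,0,0.1,-0.95,0,85]]' >/dev/null; done
python3 -m inch '[[0,0,0,0.0,-0.45,0,85],[0,0,0,0.0,-0.95,0,85],[0,0,0,0.0,-0.95,0,85],[0,0,0,0.0,-0.95,0,85]]'
python3 - <<'E'
from h import *
p=read_camera("wrist");save(p,"g.png")
for l,z in(("punch",75),("stand",0)):
    for q in finder.spot_point(p,l): print(l,q["point"],q["score"],at_z(p,q["point"],z).round(1))
E
```

```text
circle px [255.3397216796875, 120.3989028930664] (27.370384216308594, 27.715852737426758)
mark [506.3 179.4  64. ]
axis x' from L/R [534.12260361 533.39356167] mark x' 534.3417719433191 off 0.5617569619696496
533.7580826373301
time_s: 11.63
position: [551.2, -173.9, 227.0]
orientation: [180.0, -0.0, 114.7]
ft_force: [-0.2, 0.2, 0.0]
finger_gap: 85.3
grasp_force: 0.0
punch [248.8, 208.7] 0.7 [ 552.1 -195.    75. ]
stand [368.8, 164.0] 0.57 [ 671.  -103.6    0. ]
```

View pics/g.png

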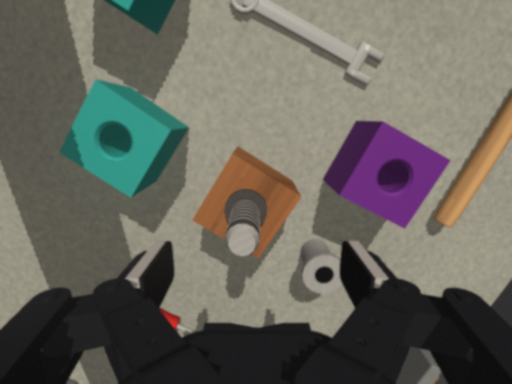

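The punch stands in the brown block: cap at (242,241), flange at about (246,208). The nearby collet at (320,275) is lower than the fingertips will go.

```bash
python3 - <<'E'
from h import *
p=read_camera("wrist");print(monitor.read_state()["position"])
for uv,z in(((242,241),157),((246,209),83),((248.8,208.7),75)): print(uv,at_z(p,uv,z).round(1))
m=finder.outline_of(p,"punch")[0];print(m["rect"],m["score"])
yy,xx=np.nonzero(m["mask"])
for x,y in((540,-195),(544,-198),(548,-198),(548,-202),(552,-198)): print((x,y),proj(p,[[x,y,157],[x,y,83],[x,y,75]]).round(1).tolist())
# block top corners seen
for uv in((239,148),(300,194),(194,220),(262,257)): print(uv,at_z(p,uv,75).round(1))
E
```

```text
[ 550.83359811 -170.74720813  227.21397389]
(242, 241) [ 548.3 -191.1  157. ]
(246, 209) [ 548.4 -190.9   83. ]
(248.8, 208.7) [ 551.6 -191.9   75. ]Traceback (most recent call last):
  File "<stdin>", line 4, in <module>
IndexError: list index out of range
```

```bash
python3 -m inch '[[0,0,0,0,-0.15,0,85],[0,0,0,0,-0.3,0,85],[0,0,0,0,-0.3,0,85],[0,0,0,0,-0.3,0,85],[0,0,0,0,-0.3,0,85]]'|grep pos
python3 - <<'E'
from h import *
p=read_camera("wrist");print(monitor.read_state()["position"])
x0=245;cv2.imwrite("pics/h.png",cv2.resize(p["frame"][120:280,160:340],None,fx=3,fy=3,interpolation=2)[:,:,::-1])
for q in finder.spot_point(p,"punch"): print(q["point"],q["score"],at_z(p,q["point"],75).round(1))
for q in finder.outline_of(p,"punch"): print(q["rect"],q["score"])
for x,y in((548,-192),(548,-197),(552,-195)): print((x,y),proj(p,[[x,y,157],[x,y,83],[x,y,75]]).round(1).tolist())
E
```

```text
position: [551.0, -196.6, 227.4]
[ 550.98067494 -196.37642989  227.40975175]
[254.9, 188.4] 0.65 [ 548.8 -196.2   75. ]
[231.6, 169.0, 44.9, 63.5] 0.64
[444.1, 93.9, 67.9, 120.5] 0.36
(548, -192) [[255.7, 210.9], [255.9, 186.2], [255.9, 184.3]]
(548, -197) [[252.7, 217.0], [253.7, 190.8], [253.8, 188.8]]
(552, -195) [[259.0, 216.8], [258.4, 190.7], [258.3, 188.7]]
```

View pics/h.png

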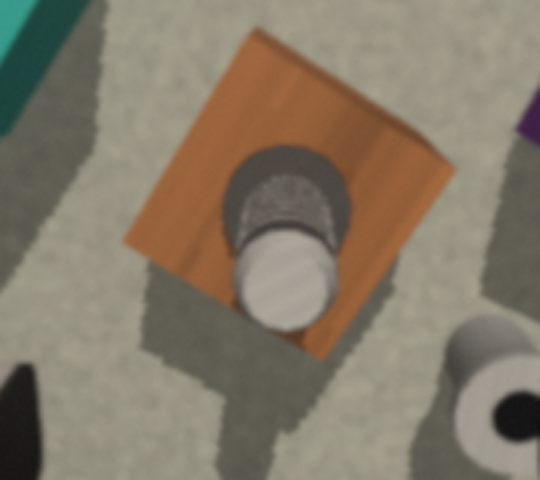

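The crop shows the cap centre at (256,213) and the flange centre at (256,190) in full-frame pixels, which puts the punch axis near (549,-195). Next I descend and grip.

```bash
python3 -m inch '[[0,0,0,-0.02,0.017,-0.35,85],[0,0,0,-0.02,0.017,-0.7,85],[0,0,0,-0.02,0.017,-1,85],[0,0,0,-0.02,0.017,-1,85]]'|grep ft_
python3 -m inch '[[0,0,0,0,0,-0.15,85],[0,0,0,0,0,-0.305,85],[0,0,0,0,0,-0.305,85],[0,0,0,0,0,-0.305,85]]' |grep -E "ft_|pos"
python3 -m inch '[[0,0,0,0,0,0,50],[0,0,0,0,0,0,30],[0,0,0,0,0,0,15],[0,0,0,0,0,0,15],[0,0,0,0,0,0,15],[0,0,0,0,0,0,15],[0,0,0,0,0,0,15],[0,0,0,0,0,0,15]]' 90
```

```text
ft_force: [-0.6, 1.2, -0.8]
position: [549.7, -194.9, 123.7]
ft_force: [0.7, 0.2, -0.2]
time_s: 13.78
position: [549.6, -195.2, 123.9]
orientation: [180.0, 0.0, 114.9]
ft_force: [-1.2, 0.0, 5.4]
finger_gap: 24.5
grasp_force: 87.9
```

```bash
python3 -m inch '[[0,0,0,0,0,0.1,15],[0,0,0,0,0,0.3,15],[0,0,0,0,0,0.6,15],[0,0,0,0,0,0.9,15],[0,0,0,0,0,1,15],[0,0,0,0,0,1,15]]'|grep -E "ft_|gap"
python3 -m inch '[[0,0,0,0,0,0.25,15],[0,0,0,0,0,0.5,15],[0,0,0,0,0,0.5,15]]' >/dev/null
for i in 1 2 3 4; do python3 -m inch '[[0,0,0,-0.04,0.35,0,15],[0,0,0,-0.08,0.7,0,15],[0,0,0,-0.11,0.95,0,15],[0,0,0,-0.11,0.95,0,15]]' >/dev/null; done
python3 -m inch '[[0,0,0,-0.09,0.43,0,15],[0,0,0,-0.09,0.86,-0.2,15],[0,0,0,-0.09,0.86,-0.4,15],[0,0,0,-0.09,0.86,-0.5,15],[0,0,0,-0.09,0.86,-0.5,15],[0,0,0,-0.09,0.86,-0.5,15]]'
python3 - <<'E'
from h import *
for n in("scene","top","wrist"):
    p=read_camera(n);save(p,"i_%s.png"%n)
    for l in("mark","tip","punch"): print(n,l,[(q["point"],round(q["score"],2)) for q in finder.spot_point(p,l)[:2]])
    print(proj(p,[[507,179,64]]).round(1))
T=monitor.read_state()["position"];print(T)
a=[cv2.imread("pics/i_%s.png"%n) for n in("scene","top","wrist")]
s=cv2.resize(a[0][100:200,220:340],(480,400),interpolation=2);w=cv2.resize(a[2],(320,240))
t=cv2.resize(a[1][170:250,150:230],(320,320),interpolation=2)
o=np.zeros((560,800,3),np.uint8);o[:400,:480]=s;o[:320,480:]=t;o[320:,480:]=w
cv2.imwrite("pics/i.png",o)
E
```

```text
ft_force: [0.3, -0.3, -2.7]
finger_gap: 24.3
time_s: 16.37
position: [507.3, 176.4, 202.2]
orientation: [-179.9, 0.0, 114.8]
ft_force: [0.1, -0.4, -2.3]
finger_gap: 24.6
grasp_force: 89.1
scene mark [([220.6, 238.4], 0.22)]
scene tip []
scene punch [([270.2, 139.1], 0.68)]
[[271.3 159.4]]
top mark [([194.1, 219.2], 0.92), ([324.2, 173.6], 0.74)]
top tip [([113.8, 202.2], 0.16)]
top punch [([381.2, 218.0], 0.3), ([312.2, 209.3], 0.16)]
[[193.  217.5]]
wrist mark [([256.5, 190.9], 0.93)]
wrist tip []
wrist punch [([254.9, 233.4], 0.92)]
[[256.8 191.3]]
[507.19592656 177.8030484  203.28253978]
```

View pics/i.png

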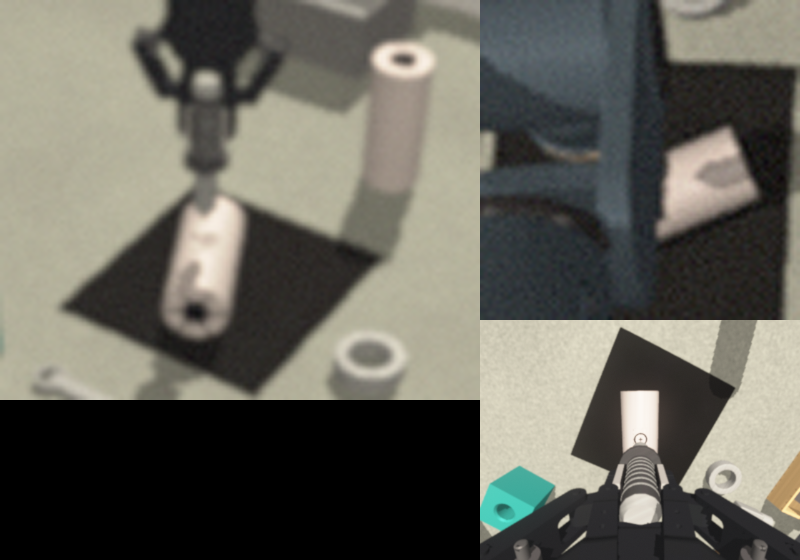

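In the scene crop the point hangs just above the sleeve. The mark, crop (204,236) or full frame (271,159), agrees with (507,179,64), and the wrist view agrees too. Next I check how the punch sits in the hand.

```bash
python3 - <<'E'
from h import *
p=read_camera("scene");w=read_camera("wrist");T=monitor.read_state()["position"];print(T)
print("scene pred tip,origin,cap",proj(p,[[T[0],T[1],93],[T[0],T[1],155],[T[0],T[1],237]]).round(1).tolist())
print("wrist pred origin, flange top edge",proj(w,[[T[0],T[1],155],[T[0],T[1],237]]).round(1).tolist())
print([ (q["point"],at_z(w,q["point"],155).round(1)) for q in finder.spot_point(w,"punch")])
print([ (q["point"],at_z(w,q["point"],64).round(1)) for q in finder.spot_point(w,"mark")])
for n,q in(("s",p),("w",w)): print(n,[(a["rect"],round(a["score"],2)) for a in finder.outline_of(q,"punch")[:1]])
m=finder.outline_of(p,"punch")[0]["mask"];ys,xs=np.nonzero(m)
for r in range(ys.min(),ys.max()+1,3): print(r,xs[ys==r].min(),xs[ys==r].max(),end="; ")
m=finder.outline_of(w,"punch")[0]["mask"];ys,xs=np.nonzero(m);print()
for r in range(ys.min(),ys.max()+1,6): print(r,xs[ys==r].min(),xs[ys==r].max(),end="; ")
cc=proj(w,[[T[0]+21*np.cos(a),T[1]+21*np.sin(a),zz] for zz in(155,163) for a in np.linspace(0,6.28,40)]);print(cc.min(0),cc.max(0))
E
```

```text
[507.13462129 177.85562759 203.17970556]
scene pred tip,origin,cap [[271.3, 153.4], [271.6, 139.4], [272.0, 119.6]]
wrist pred origin, flange top edge [[256.9, 230.2], [257.2, 319.4]]
[([252.0, 231.4], array([504.7, 175.9, 155. ]))]
[([257.8, 187.7], array([505.9, 183. ,  64. ]))]
s [([266.5, 120.0, 11.9, 36.0], 0.53)]
w [([222.0, 194.3, 73.1, 133.3], 0.94)]
118 270 271; 121 268 274; 124 267 274; 127 267 274; 130 267 274; 133 267 275; 136 266 276; 139 265 276; 142 266 275; 145 267 274; 148 267 274; 151 268 273; 
194 255 258; 200 245 267; 206 237 277; 212 230 283; 218 227 286; 224 224 287; 230 225 287; 236 235 278; 242 234 279; 248 233 280; 254 232 281; 260 230 281; 266 230 283; 272 229 285; 278 227 286; 284 226 287; 290 225 288; 296 225 289; 302 224 290; 308 223 290; 314 224 289; 320 228 286; 326 251 263; [221.97547606 198.20282845] [291.78074258 266.50013622]
```

```bash
python3 -m inch '[[0,0,0,0,0.01,-0.1,15],[0,0,0,0,0.01,-0.2,15],[0,0,0,0,0.01,-0.27,15],[0,0,0,0,0.01,-0.3,15],[0,0,0,0,0.01,-0.3,15],[0,0,0,0,0.01,-0.3,15]]' 110|grep -E "ft_|pos"
for i in 1 2 3 ; do python3 -m inch '[[0,0,0,0,0,-0.0125,15],[0,0,0,0,0,-0.025,15],[0,0,0,0,0,-0.025,15]]'|grep -E "ft_|pos"; done
python3 - <<'E'
from h import *
p=read_camera("scene");w=read_camera("wrist")
a=cv2.resize(p["frame"][120:190,230:320],(540,420),interpolation=2);b=cv2.resize(w["frame"][100:260,200:312],(252,360),interpolation=2)
o=np.zeros((420,800,3),np.uint8);o[:,:540]=a;o[:360,540:792]=b;cv2.imwrite("pics/j.png",o[:,:,::-1])
E
```

```text
position: [507.0, 178.6, 178.7]
ft_force: [-0.1, 0.8, -3.8]
position: [507.2, 178.6, 177.2]
ft_force: [-0.2, -0.9, -3.3]
position: [507.1, 178.6, 175.0]
ft_force: [0.0, -0.3, -2.5]
position: [507.7, 178.8, 173.6]
ft_force: [-0.2, 0.8, 1.5]
```

View pics/j.png

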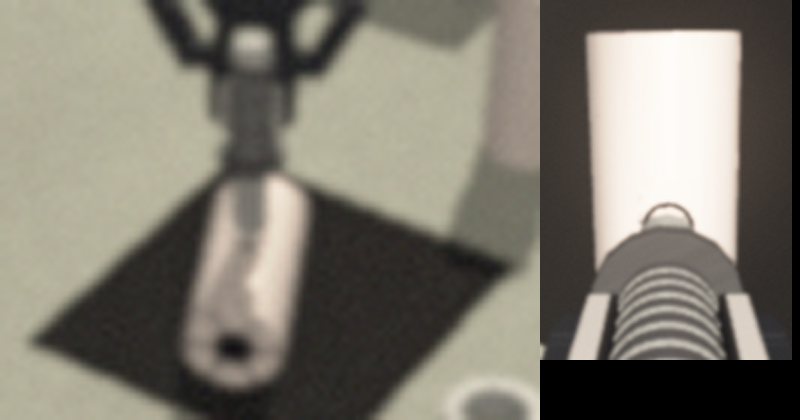

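```bash
python3 - <<'E'
from h import *
w=read_camera("wrist");T=monitor.read_state()["position"];X=at_z(w,(256.4,190.5),64);print(T,X,X[:2]-T[:2],proj(w,[[T[0],T[1],64]]))
E
```

```text
[507.66277022 178.74927636 173.60801022] [503.28765549 187.79078409  64.        ] [-4.37511472  9.04150773] [[256.59558287 202.11734169]]
```

Contact was made at TCP height of about 174.5, and the point is within about 1 mm of the circle's centre. Now I press.

```bash
for i in 1 2 3; do python3 -m inch '[[0,0,0,0,0,-0.0125,15],[0,0,0,0,0,-0.025,15],[0,0,0,0,0,-0.025,15]]'|grep -E "ft_|pos"; done
for i in 1 2 3; do python3 -m inch '[[0,0,0,0,0,-0.0125,15],[0,0,0,0,0,-0.0125,15]]'|grep -E "ft_|pos"; done
```

```text
position: [507.8, 178.7, 171.6]
ft_force: [0.0, -0.1, 5.6]
position: [507.9, 178.8, 169.8]
ft_force: [-1.3, 0.6, 7.2]
position: [507.9, 178.8, 167.8]
ft_force: [-0.8, -0.3, 6.1]
position: [507.7, 178.7, 166.5]
ft_force: [0.5, 0.5, 5.1]
position: [507.1, 178.5, 164.9]
ft_force: [-0.1, -1.1, 1.2]
position: [507.2, 178.5, 164.1]
ft_force: [-0.4, -0.8, 4.7]
```

```bash
for i in 1 2; do python3 -m inch '[[0,0,0,0,0,-0.0125,15],[0,0,0,0,0,-0.0125,15],[0,0,0,0,0,-0.0125,15]]'|grep -E "ft_|pos|gap"; done
```

```text
position: [507.9, 178.8, 163.9]
ft_force: [-0.9, -0.3, 7.8]
finger_gap: 23.7
position: [508.7, 179.0, 163.6]
ft_force: [-0.5, 0.7, 11.6]
finger_gap: 24.3
```

```bash
for i in 1 2; do python3 -m inch '[[0,0,0,0,0,-0.0125,15],[0,0,0,0,0,-0.0125,15],[0,0,0,0,0,-0.0125,15]]'|grep -E "ft_|pos"; done
python3 - <<'E'
from h import *
p=read_camera("scene");w=read_camera("wrist")
a=cv2.resize(p["frame"][120:190,230:320],(540,420),interpolation=2);b=cv2.resize(w["frame"][100:260,200:312],(252,360),interpolation=2)
o=np.zeros((420,800,3),np.uint8);o[:,:540]=a;o[:360,540:792]=b;cv2.imwrite("pics/k.png",o[:,:,::-1])
E
```

```text
position: [509.4, 179.3, 163.4]
ft_force: [-1.3, 1.1, 15.7]
position: [510.2, 179.6, 163.2]
ft_force: [-1.0, 2.6, 17.8]
```

View pics/k.png

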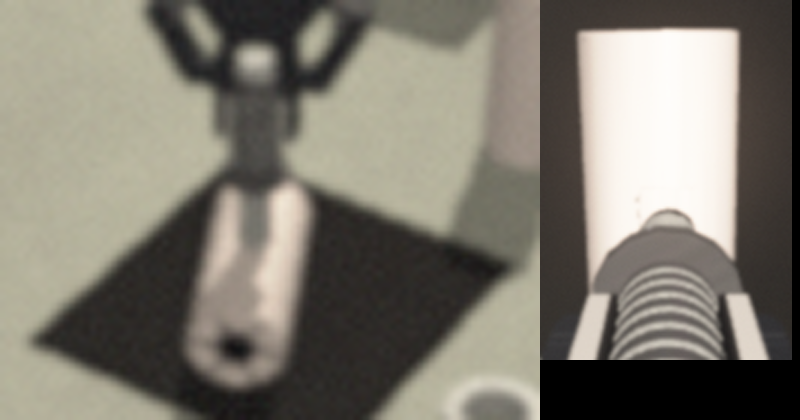

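The point is fully in: the force climbs with no further travel. I'll unload gently along the same line and then lift.

```bash
python3 -m inch '[[0,0,0,0,0,0.0125,15],[0,0,0,0,0,0.025,15],[0,0,0,0,0,0.0375,15],[0,0,0,0,0,0.05,15],[0,0,0,0,0,0.05,15],[0,0,0,0,0,0.075,15],[0,0,0,0,0,0.1,15],[0,0,0,0,0,0.125,15],[0,0,0,0,0,0.16,15],[0,0,0,0,0,0.2,15],[0,0,0,0,0,0.2,15]]' | grep -E "pos|ft_"
python3 -m inch '[[0,0,0,0,0,0.1,15],[0,0,0,0,0,0.3,15],[0,0,0,0,0,0.6,15],[0,0,0,0,0,0.9,15],[0,0,0,0,0,0.9,15]]' | grep -E "pos|ft_|time"
python3 -m inch '[[0,0,0,0.24,-0.45,0,15],[0,0,0,0.36,-0.72,0,15],[0,0,0,0.36,-0.72,0,15],[0,0,0,0.36,-0.72,0,15],[0,0,0,0.36,-0.72,0,15]]' | grep pos
python3 - <<'E'
from h import *
w=read_camera("wrist");T=monitor.read_state();print(T["time_s"],T["position"])
print(proj(w,[[507,179,64]]),[(q["point"],q["score"],at_z(w,q["point"],64)) for q in finder.spot_point(w,"mark")])
q=finder.outline_of(w,"sleeve")[0];print(q["rect"])
save(w,"l.png")
E
```

```text
position: [506.5, 178.6, 175.8]
ft_force: [-0.5, 0.2, -3.8]
time_s: 22.45
position: [509.5, 179.0, 252.1]
ft_force: [0.5, 0.0, -2.4]
position: [534.7, 121.2, 246.9]
22.9167 [534.67426831 121.52005988 247.06615441]
[[256.42862875 122.3230743 ]] [([255.2, 117.5], 0.56, array([503.83354849, 182.83754802,  64.        ]))]
[226.4, 47.4, 55.8, 141.7]
```

View pics/l.png

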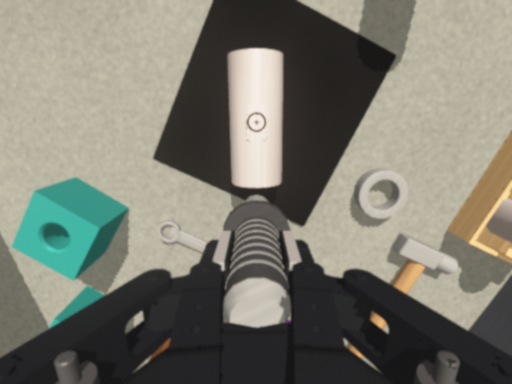

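The circle, at (257,122), is still on the sleeve's midline (columns 229 to 283). Next I take the punch back to the stand.

```bash
for i in 1 2 3 4; do python3 -m inch '[[0,0,0,0.02,-0.4,0,15],[0,0,0,0.047,-0.8,0,15],[0,0,0,0.047,-0.99,0,15],[0,0,0,0.047,-0.99,0,15]]' >/dev/null; done
python3 -m inch '[[0,0,0,0,0,0,15],[0,0,0,0,0,0,15],[0,0,0,0,0,0,15]]'
python3 - <<'E'
from h import *
for n in("wrist","top","scene"):
    w=read_camera(n);T=monitor.read_state()["position"]
    print(n,T,[(q["point"],round(q["score"],2)) for q in finder.spot_point(w,"stand")],proj(w,[[549.5,-195,0]]).round(1), [(q["point"],round(q["score"],2)) for q in finder.spot_point(w,"tip")],proj(w,[[T[0],T[1],T[2]-48-62]]).round(1))
E
```

```text
time_s: 24.6
position: [550.7, -193.6, 247.9]
orientation: [-180.0, -0.1, 115.0]
ft_force: [0.7, -0.8, -2.9]
finger_gap: 24.1
grasp_force: 108.6
wrist [ 550.79515936 -193.85372165  248.00685499] [([255.7, 173.9], 0.97), ([371.6, 149.7], 0.84), ([154.2, 122.0], 0.83), ([171.4, 357.3], 0.66)] [[255.5 172.7]] [] [[256.8 202.6]]
top [ 551.01774135 -194.73198909  248.17790516] [([288.2, 176.4], 0.89), ([420.0, 213.4], 0.89), ([255.7, 213.6], 0.25)] [[312.7 211.7]] [([204.7, 166.2], 0.16)] [[319.4 202.5]]
scene [ 551.04023884 -195.4128943   248.19084799] [([219.0, 239.3], 0.95), ([203.4, 188.0], 0.76), ([265.6, 238.7], 0.64), ([186.3, 218.5], 0.61), ([142.2, 319.6], 0.59)] [[219.4 239.5]] [] [[216.3 209.6]]
```

```bash
python3 -m inch '[[0,0,0,-0.016,0,-0.3,15],[0,0,0,-0.016,0,-0.6,15],[0,0,0,-0.016,0,-0.7,15],[0,0,0,-0.016,0,-0.8,15],[0,0,0,-0.016,0,-0.9,15],[0,0,0,-0.016,0,-0.9,15]]'|grep -E "pos|ft_"
python3 -m inch '[[0,0,0,0,0,-0.1,15],[0,0,0,0,0,-0.2,15],[0,0,0,0,0,-0.3,15],[0,0,0,0,0,-0.4,15],[0,0,0,0,0,-0.5,15],[0,0,0,0,0,-0.5,15]]'|grep -E "pos|ft_"
```

```text
position: [549.4, -195.7, 175.1]
ft_force: [-0.3, 0.3, -2.8]
position: [548.6, -195.2, 134.1]
ft_force: [0.1, -0.2, -3.0]
```

```bash
python3 -m inch '[[0,0,0,0,0,-0.04,15],[0,0,0,0,0,-0.08,15],[0,0,0,0,0,-0.1,15],[0,0,0,0,0,-0.1,15],[0,0,0,0,0,-0.1,15]]'|grep -E "pos|ft_"
for i in 1 2 3; do python3 -m inch '[[0,0,0,0,0,-0.0125,15],[0,0,0,0,0,-0.0125,15],[0,0,0,0,0,-0.0125,15]]'|grep -E "pos|ft_"; done
```

```text
position: [549.8, -195.8, 128.2]
ft_force: [-0.0, 0.7, -3.1]
position: [549.8, -195.8, 127.3]
ft_force: [0.3, 0.0, -3.4]
position: [549.7, -195.8, 126.1]
ft_force: [0.5, -0.1, -2.8]
position: [549.7, -195.8, 125.0]
ft_force: [0.8, -0.7, -4.0]
```

```bash
for i in 1 2 3; do python3 -m inch '[[0,0,0,0,0,-0.01,15],[0,0,0,0,0,-0.01,15],[0,0,0,0,0,-0.01,15]]'|grep -E "pos|ft_"; done
```

```text
position: [549.7, -195.8, 124.2]
ft_force: [0.4, -0.5, -2.6]
position: [549.8, -195.8, 124.0]
ft_force: [-1.0, -0.0, 2.1]
position: [549.8, -195.9, 123.9]
ft_force: [-2.8, 1.3, 7.0]
```

Seated. Release slowly and lift straight up.

```bash
python3 -m inch '[[0,0,0,0,0,0.01,20],[0,0,0,0,0,0.01,30],[0,0,0,0,0,0.01,40],[0,0,0,0,0,0.01,55],[0,0,0,0,0,0.01,70],[0,0,0,0,0,0.01,84],[0,0,0,0,0,0.01,84],[0,0,0,0,0,0.01,84]]' 20
python3 -m inch '[[0,0,0,0,0,0.15,84],[0,0,0,0,0,0.4,84],[0,0,0,0,0,0.7,84],[0,0,0,0,0,1,84],[0,0,0,0,0,1,84]]'|grep ft_
python3 -m inch '[[0,0,0,0,0,0.15,84],[0,0,0,0,0,0.3,84],[0,0,0,0,0,0.3,84],[0,0,0,0,0,0.3,84],[0,0,0,0,0,0.3,84]]'|grep -E "pos|ft_"
python3 - <<'E'
from h import *
for n in("wrist","scene"):
    w=read_camera(n)
    print(n,[(q["rect"],round(q["score"],2)) for q in finder.outline_of(w,"punch")[:2]],[(q["point"],round(q["score"],2)) for q in finder.spot_point(w,"punch")[:2]],proj(w,[[549.7,-195.5,75],[549.7,-195.5,157]]).round(1).tolist())
    print([(q["point"],round(q["score"],2)) for q in finder.spot_point(w,"mark")[:2]],proj(w,[[507,179,64]]).round(1))
E
```

```text
time_s: 28.63
position: [549.7, -195.8, 123.5]
orientation: [180.0, -0.0, 114.9]
ft_force: [-0.4, -0.5, -0.3]
finger_gap: 83.8
grasp_force: 0.0
ft_force: [1.3, -0.9, 0.4]
position: [549.2, -195.5, 226.6]
ft_force: [0.5, 0.0, -0.1]
wrist [([234.8, 172.5, 44.4, 62.9], 0.57)] [([255.3, 191.9], 0.56)] [[257.3, 190.2], [257.6, 218.9]]
[] [[ 405.5 -243.8]]
scene [([211.2, 203.4, 13.6, 27.1], 0.57)] [([215.6, 224.7], 0.62)] [[217.6, 223.9], [215.4, 204.9]]
[([273.3, 156.7], 0.56)] [[271.3 159.4]]
```

```bash
python3 -c "
from plant import arm
print(arm.finish_job())"
```

```text
the job is handed in; nothing more can be done
None
```

I handed the job in at about 29 s: sleeve rolled circle-up (within about 2°), punch pressed inside the circle to its hard stop, and punch hung back in its stand; the arm drifted about 2 mm sideways at the stop, and I viewed 12 pictures, two over the limit of 10.

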